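# Clear the spent label core and hold the tension arm back for reloading

### The arm

A 6-joint arm with a two-finger parallel gripper is mounted at the origin on the work surface. World frame = base frame: x ahead of the robot, y to its left, z up, the work surface at z = 0. Lengths are in m, angles in rad, forces in N, time in s.
With the tool pointing down it reaches from about 0.35 to 0.95 m from the base axis. Payload 17.4 kg.
Tool frame: the origin (TCP) lies midway between the tips of the shut fingers; the grasp point (between the pads) lies 19 mm behind it (ctrl.grip_depth is the distance from the TCP to the grasp point, in m); z points along the fingers, y is the line along which they close (so a half turn about z gives the same grasp; the last joint's range is limited). The gripper opens to 93 mm and grips with 3 to 60 N. Pads are 15 mm wide; open, the fingers measure 128 mm over their backs; the gripper's body (75 mm by 188 mm) begins 65 mm behind the grasp point.
Start: joints at [-1.37, 0.116, 1.442, -0, 1.584, -0.038], TCP at [0.16, -0.656, 0.219] pointing down, gripper open.
Joint ranges: [-2.83, 2.83], [-0.83, 2.19], [0.07, 2.5], [-1.14, 4.28], [0.01, 3], [-2.97, 2.97]. Speed limits (rad/s): [1.89, 1.89, 2.22, 3.14, 3.14, 3.14].

### API

Orientations are given as a unit quaternion [w, x, y, z].
In Python, from bench import sense, viewer, order, ctrl gives the robot as it stands.
- The arm moves only by the tool step_arm, never from a script. Its argument "series" is text: rows parted by semicolons, each of 7 numbers parted by spaces: the finger opening in cm, from 0 to 9.3, then the shift along the world's x, y, z in cm, then the turn, a rotation vector about the world's x, y, z in degrees. In form: claw dx dy dz rx ry rz; .... A call has exactly 10 rows; each row is the pose to reach, as a shift and turn from the pose commanded when the call began; what a row does not reach only later rows make up. A row lasts 1/8 s, in which the tool goes at most 62.5 mm and 10.7 degrees, less where a joint would pass 70% of its speed; a pose out of reach is approached as far as the arm can. A call with a gripper value outside its range is refused whole. The fingers move at their own pace and stop on an object; "force" is the grip in N (left out, the last holds). Time passes only in rows, so rows that repeat a pose let the fingers close, or fill a call up. It gives the time, the measured TCP pose, the force, the opening and the grip force at its end, in the units of the state.
- sense(): the state, without advancing time (a new reading comes with each control period).
- viewer.capture(name): name is "scene" or "top" or "wrist"; returns (picture, depth): 384x512x3 uint8, red, green, blue; 384x512 float32, m along the optical axis (not along the pixel's ray), 0 where there is no reading.
- viewer.camera_model(name): a dict with "camera_matrix" (3x3 intrinsics, pixels), "position" and "rotation" of the camera in the world; the wrist camera has in their place "mount" (4x4, takes a point from camera to tool coordinates, whose origin is the TCP and whose axes are the flange's). Camera axes: x right, y up, looking along -z (the intrinsics and any distortion apply to the point x, -y, -z); pixel columns grow to the right and rows downward; lengths in m; the calibration is good to about 2 mm. The wrist camera is an equidistant fisheye: a pixel r from the principal point sees the ray r / f radians off the axis. A picture is of the moment at which its call begins: read the wrist's pose just before it. camera_model takes no time and is no camera call.
- order.job_done(): hands the job in; it is judged then, once.
The state is a dict: "time_s": time; "joint_pos": joint angles; "joint_velocities": joint speeds; "joint_torque": joint torques, N m; "tcp_pos": TCP position; "tool_rot": TCP orientation; "wrist_force": force on the tool from outside, world axes, zero at the start; "torque": the same for the moment, N m; "opening": finger opening in m; "finger_force": force on a finger pad.
Only numpy, scipy, OpenCV 4.12 (cv2) and the standard library are available. Lean on these libraries where they do the work, as an engineer would, in place of code of your own. Each camera call takes 0.05 s, during which the arm holds its last target. There are 200 camera calls.

### The job

The syringe-label unwinder has run out: pull the empty cardboard core straight up off its sprung hub and drop it in the white waste bin. Then push the unwinder's sprung tension arm back, away from the white platter, past its ratchet click, and keep holding it there, so that a fresh roll can be set on; finish while still holding the arm, as it springs back if let go. Leave the fresh roll, vial, syringe carton and gel bottle where they stand.

Things in the scene. Friction and masses are not known exactly. Their poses are not given: they have to be found in the camera images.
- unwinder: bench-top label unwinder, fixed: grey deck plate 220 (x) by 330 (y) mm, top 28 above the counter; origin on the counter under its centre, z up. White platter (diameter 170, top at z 40) about x 0, y 75. On the deck stand an upright peel blade at x -55, y -150 (34 wide, to z 90) and a guide roller at x 5, y -143 (diameter 20, to z 95); pawl and guide at x 60, y -101 to -161 (to z 54).
- hub (a point): top centre of the unwinder's upright hub, 93 mm above the counter (a screw head stands 5 mm higher): aluminium, diameter 34, in the middle of the platter, with three leaf springs round it standing out to diameter 36 to 42.
- core: empty cardboard label core, an upright tube of outer diameter 46, bore 40, height 60 mm, 16 to 28 g; origin at its centre, z along the tube. It starts on the hub, standing on the platter (centre at z 70 mm). The hub's leaf springs grip its bore: it takes a straight upward pull of about 7 to 17 N to slide it off, over 53 mm.
- tension_arm: sprung arm that swings level about a post on the unwinder at x 60, y -50: origin on the pivot axis at counter height, x axis along the arm to the roller 120 mm away. Aluminium bar 12 mm wide at z 44 to 54; at its end an upright free-turning white roller, diameter 20, z 56 to 112 (screw head to 116), to be pushed sideways. At rest the roller stands over the platter, 78 mm from the hub's axis.
- swing (a joint): tension arm's angle in rad: 0 at rest, grows as it is pushed back from the hub, counter-clockwise from above. Its spring resists with 3.4 N at the roller at 0, 8 N at 0.95 (end stop). From 0.40 a sprung pawl climbs the one tooth of the arm's quadrant, adding about 3 N; it tops it at 0.55 (the click) and is home behind it from 0.70. It does not latch: let go, the arm swings back to 0.
- roller_mid (a point): centre of the tension arm's roller at mid height, 84 mm above the counter; moves with the arm.
- waste_bin: open white plastic waste bin, fixed, 160 (x) by 200 (y) by 90 mm high, walls and floor 4 mm; origin at the centre of its underside, z up. Empty.
- fresh_roll: fresh roll of white labels lying flat, diameter 150, height 58 mm; origin at the centre of its underside. Bystander.
- vial: small glass vaccine vial, diameter 23, height 49 mm; origin at the centre of its underside. Bystander.
- syringe_carton: open cardboard carton of wrapped syringes, 150 (x) by 210 (y) by 75 mm; origin at the centre of its underside. Bystander.
- gel_bottle: bottle of hand gel, diameter 64, height 170 mm; origin at the centre of its underside. Bystander.

How it is judged:
By the outcome, as a careful person would: the job done as asked, in the order asked, and still so for the second after the job is handed in, while the arm keeps its last pose, push and grip.
It also fails if it takes over 51 s, if anything falls off the work surface, if the arm or the gripper's body presses on something with over 40 N, if the wrist force passes 120 N, or if a joint passes its speed limit or range.

## Working session

There is one attempt and no reset: what is moved stays moved. The work goes in short steps, Python scripts to look and compute and a tool call to move; the robot and the scene stay as the last step left them, time stands still between calls to the robot, and variables do not carry over. Pictures are saved under pics/ and viewed, at most 10 in all, crops included, and the job is handed in when it is done.

Besides the shell and the picture viewer there is one more tool, called after "Request:" by a JSON object that holds its "name" and its "arguments". step_arm: Moves the arm, as the interface text tells. Its arguments: {"type":"object","properties":{"series":{"type":"string"},"force":{"type":"number"}},"required":["series"]}

```bash
mkdir -p pics; cat > h.py <<'E'
import numpy as np,cv2
from bench import sense,viewer,order,ctrl
def cap(n,f):
    im,d=viewer.capture(n); cv2.imwrite(f'pics/{f}.png',cv2.cvtColor(im,cv2.COLOR_RGB2BGR)); np.save(f'pics/{f}.npy',d); return im,d
def world(n,u,v,d):
    m=viewer.camera_model(n);K=np.array(m['camera_matrix']);
    p=np.array([(u-K[0,2])/K[0,0]*d,-(v-K[1,2])/K[1,1]*d,-d])
    return np.array(m['rotation'])@p+np.array(m['position'])
def pix(n,p):
    m=viewer.camera_model(n);K=np.array(m['camera_matrix']);
    q=np.array(m['rotation']).T@(np.array(p)-np.array(m['position'])); q=K@np.array([q[0],-q[1],-q[2]]);return q[:2]/q[2]
E
python3 - <<'E'
from h import *
a=cap('top','top0')[0];b=cap('scene','scene0')[0]
print({k:v for k,v in viewer.camera_model('top').items()});print(viewer.camera_model('scene'))
s=sense();print(s)
E
```

```text
{'camera_matrix': array([[368.60870395,   0.        , 259.31060036],
       [  0.        , 368.60870395, 193.65478162],
       [  0.        ,   0.        ,   1.        ]]), 'position': array([ 0.38128477, -0.01591787,  1.67400297]), 'rotation': array([ 0.71104388,  0.04383035, -0.04368127, -0.70041948])}
{'camera_matrix': array([[482.85471443,   0.        , 260.20272703],
       [  0.        , 482.85471443, 191.34297742],
       [  0.        ,   0.        ,   1.        ]]), 'position': array([1.45653521, 0.41727223, 1.42597918]), 'rotation': array([0.51355532, 0.15951058, 0.26137666, 0.80156069])}
{'time_s': 0.1, 'joint_pos': array([-1.36977366e+00,  1.16434562e-01,  1.44219268e+00,  1.12989206e-05,
        1.58398044e+00, -3.77685400e-02]), 'joint_velocities': array([-0.00094117, -0.00109457, -0.00110122, -0.00022646, -0.00084589,
        0.00154189]), 'joint_torque': array([ 1.82726297e-03, -7.22890663e+01, -6.23866081e+01,  7.81290885e-02,
        2.27390468e-02, -8.24669246e-05]), 'tcp_pos': array([ 0.1596367 , -0.65567022,  0.21798492]), 'tool_rot': array([-5.06283421e-04,  9.92880672e-01,  1.19112193e-01, -3.57505826e-05]), 'wrist_force': array([-0.05653771,  0.71857806,  0.33513731]), 'torque': array([ 0.08464784,  0.01566827, -0.00281407]), 'finger_force': 0.0, 'opening': 0.09283347128888116}
```

View pics/top0.png

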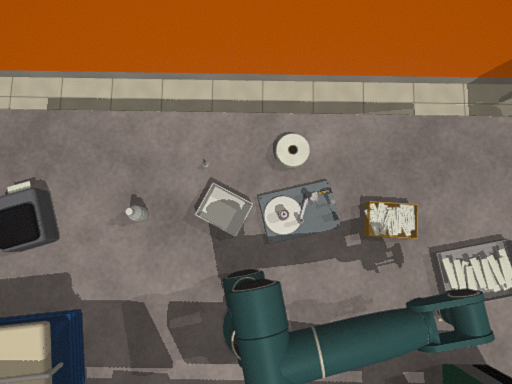

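View pics/scene0.png

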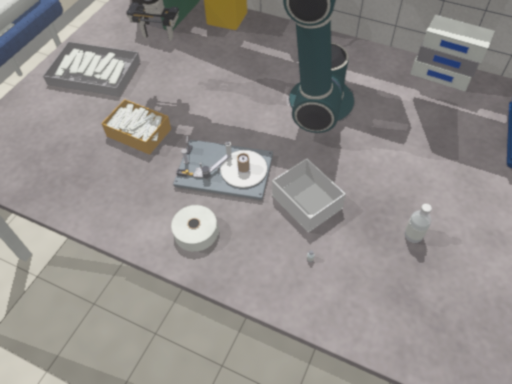

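```bash
sed -i 's/^import numpy as np,cv2/import numpy as np,cv2\nfrom scipy.spatial.transform import Rotation as R\ndef rot(q): return R.from_quat(np.roll(q,-1)).as_matrix()/; s/np.array(m\[.rotation.\])/rot(m["rotation"])/' h.py
python3 - <<'E'
from h import *
a=cv2.imread('pics/top0.png')[165:255,190:350];b=cv2.imread('pics/scene0.png')[130:230,170:350]
a=cv2.resize(a,(800,450),interpolation=cv2.INTER_CUBIC);cv2.imwrite('pics/c1.png',a)
d=np.load('pics/top0.npy')
for u,v in [(284,214),(230,215),(293,150)]: print(u,v,d[v,u],world('top',u,v,d[v,u]))
P=[]
for v in range(165,255):
  for u in range(250,350):
    if d[v,u]>0: P.append((u,v,*world('top',u,v,d[v,u])))
P=np.array(P)
# deck: z 0.02-0.036
m=(P[:,4]>.02)&(P[:,4]<.034); r=cv2.minAreaRect(P[m][:,2:4].astype(np.float32)); print('deck',r,m.sum())
m=(P[:,4]>.034)&(P[:,4]<.046);print('platter',cv2.minEnclosingCircle(P[m][:,2:4].astype(np.float32)))
for lo in (.075,.095,.105):
  m=P[:,4]>lo; print(lo,np.round(P[m],3).tolist()[:40])
E
```

```text
284 214 1.5728209 [ 0.49100077 -0.12076085  0.10257997]
230 215 1.6685278 [0.48951695 0.11719799 0.00622314]
293 150 1.649944 [ 0.78123202 -0.16189032  0.06093988]Traceback (most recent call last):
  File "<stdin>", line 9, in <module>
  File "h.py", line 8, in world
    m=viewer.camera_model(n);K=np.array(m['camera_matrix']);
ValueError: time passes only in moves, steps and waits
```

View pics/c1.png

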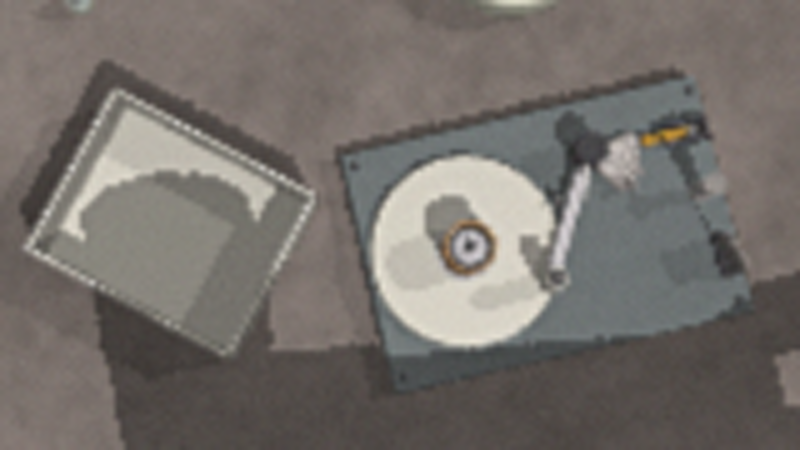

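```bash
python3 - <<'E'
from h import *
m=viewer.camera_model('top');K=m['camera_matrix'];Rm=rot(m['rotation']);C=m['position']
def at(cu,cv_,z):
    u,v=190+cu/5,165+cv_/5
    r=Rm@np.array([(u-K[0,2])/K[0,0],-(v-K[1,2])/K[1,1],-1]); return C+r*(z-C[2])/r[2]
for n,p in dict(core=(470,246,.1),platc=(465,250,.04),roll=(556,278,.116),piv=(590,150,.054),d1=(340,150,.028),d2=(690,72,.028),d3=(750,300,.028),d4=(398,388,.028),b1=(118,92,.09),b2=(313,196,.09),b3=(231,350,.09),b4=(30,246,.09)).items(): print(n,at(*p).round(4))
d=np.array([at(*p,.028)[:2] for p in [(340,150),(690,72),(750,300),(398,388)]])
print('c',d.mean(0),'yaw',[np.degrees(np.arctan2(-w[0],w[1])) for w in (d[0]-d[1],d[3]-d[2])],[np.degrees(np.arctan2(w[1],w[0])) for w in (d[0]-d[3],d[1]-d[2])])
E
```

```text
core [ 0.4903 -0.1209  0.1   ]
platc [ 0.4909 -0.1205  0.04  ]
roll [ 0.4633 -0.1927  0.116 ]
piv [ 0.5802 -0.2297  0.054 ]
d1 [ 0.58   -0.0082  0.028 ]
d2 [ 0.6558 -0.3236  0.028 ]
d3 [ 0.4509 -0.3754  0.028 ]
d4 [ 0.3685 -0.0628  0.028 ]
b1 [0.6203 0.1852 0.09  ]
b2 [0.5322 0.0142 0.09  ]
b3 [0.399  0.0819 0.09  ]
b4 [0.4853 0.2568 0.09  ]
c [ 0.51381354 -0.19254177] yaw [np.float64(13.517708790064521), np.float64(14.767306797428756)] [np.float64(14.484846513431641), np.float64(14.188012099358275)]
```

Request:
{"name": "step_arm", "arguments": {"series": "7 3.3 5.4 0 0 0 6; 7 6.6 10.7 0 0 0 12; 7 10 16.1 0 0 0 18; 7 13.2 21.4 0 0 0 24; 7 16.5 26.8 0 0 0 30; 7 19.8 32.1 0 0 0 36; 7 23.1 37.5 0 0 0 42; 7 26.4 42.8 0 0 0 48; 7 29.8 48.2 0 0 0 52; 7 33.1 53.5 0 0 0 55.8", "force": 40}}

```text
time_s: 1.35
tcp_pos: [0.4891, -0.1223, 0.2186]
tool_rot: [0.0, 0.821, 0.571, 0.0]
wrist_force: [0.3, -0.7, 0.3]
opening: 0.0699
finger_force: 0.0
```

```bash
python3 - <<'E'
from h import *
s=sense();im,d=cap('wrist','w1')
m=viewer.camera_model('wrist');print(m);M=np.array(m['mount']);K=m['camera_matrix']
print(s['tcp_pos'],s['tool_rot'],s['joint_pos'])
T=rot(s['tool_rot'])
def proj(p):
    t=T.T@(np.array(p)-s['tcp_pos']);c=np.linalg.inv(M)@np.r_[t,1];x,y,z=c[0],-c[1],-c[2]
    r=np.hypot(x,y);th=np.arctan2(r,z);return K[0,2]+K[0,0]*th*x/r,K[1,2]+K[1,1]*th*y/r
big=cv2.cvtColor(cv2.resize(im,(800,600),interpolation=cv2.INTER_CUBIC),cv2.COLOR_RGB2BGR)
for p,c in [((.491,-.1205,.098),(0,255,0)),((.4633,-.1927,.116),(0,0,255)),((.491,-.1205,.04),(255,0,0))]:
    u,v=proj(p);print(u,v);cv2.drawMarker(big,(int((u+.5)*1.5625),int((v+.5)*1.5625)),c,0,14,1)
a=np.linspace(0,6.28,60)
for q in a:
    u,v=proj((.491+.023*np.cos(q),-.1205+.023*np.sin(q),.1));cv2.circle(big,(int((u+.5)*1.5625),int((v+.5)*1.5625)),1,(0,255,0),-1)
cv2.imwrite('pics/w1b.png',big)
E
```

```text
{'camera_matrix': array([[297.31863964,   0.        , 258.76350928],
       [  0.        , 297.31863964, 190.67816932],
       [  0.        ,   0.        ,   1.        ]]), 'mount': array([[-5.74646858e-04,  9.67834340e-01,  2.51587678e-01,
         6.94870964e-02],
       [ 9.99998970e-01,  2.25181194e-04,  1.41782847e-03,
        -4.39865881e-04],
       [ 1.31557027e-03,  2.51588234e-01, -9.67833472e-01,
        -1.66225388e-01],
       [ 0.00000000e+00,  0.00000000e+00,  0.00000000e+00,
         1.00000000e+00]])}
[ 0.48908966 -0.12234213  0.21863039] [1.18293319e-04 8.21076431e-01 5.70818253e-01 5.39250824e-05] [-2.95676583e-01 -2.62387016e-01  1.79968425e+00 -6.18143360e-05
  1.60404285e+00  6.01135262e-02]
260.7558919559013 183.3719956564031
259.9277838595489 261.6185600475022
260.487166900803 172.18903399936602
```

View pics/w1b.png

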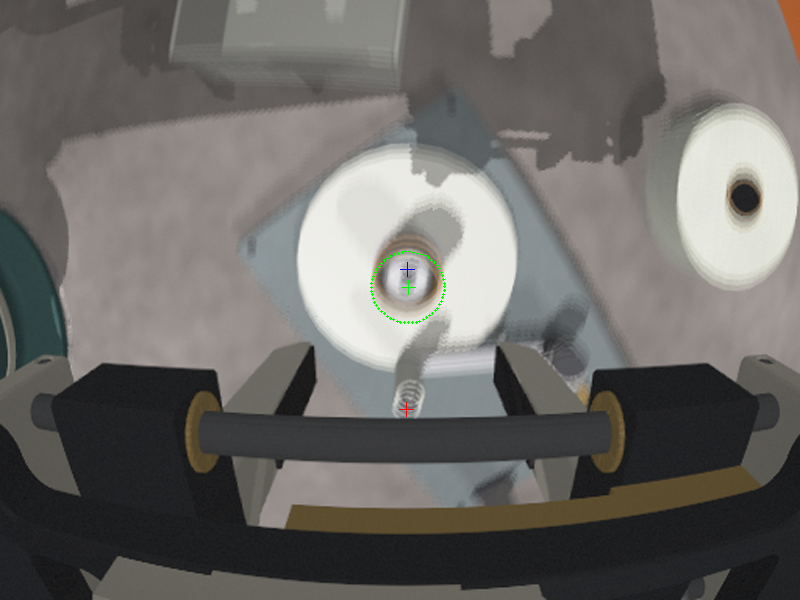

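Request:
{"name": "step_arm", "arguments": {"series": "7 0.1 0.1 -2 0 0 0; 7 0.1 0.1 -5 0 0 0; 7 0.1 0.1 -8 0 0 0; 7 0.1 0.1 -11 0 0 0; 7 0.1 0.1 -13 0 0 0; 7 0.1 0.1 -14.5 0 0 0; 7 0.1 0.1 -15.5 0 0 0; 7 0.1 0.1 -15.8 0 0 0; 7 0.1 0.1 -15.8 0 0 0; 5.2 0.1 0.1 -15.8 0 0 0"}}

```text
time_s: 2.65
tcp_pos: [0.4898, -0.1234, 0.0613]
tool_rot: [0.0, 0.822, 0.57, 0.0]
wrist_force: [-0.1, -0.6, -0.1]
opening: 0.0638
finger_force: 0.0
```

Request:
{"name": "step_arm", "arguments": {"series": "4 0 0 0 0 0 0; 4 0 0 0 0 0 0; 4 0 0 0 0 0 0; 4 0 0 0 0 0 0; 4 0 0 0 0 0 0; 4 0 0 0 0 0 0; 4 0 0 0 0 0 0; 4 0 0 0 0 0 0; 4 0 0 0 0 0 0; 4 0 0 0.2 0 0 0"}}

```text
time_s: 3.9
tcp_pos: [0.489, -0.1233, 0.0615]
tool_rot: [-0.0, 0.822, 0.57, -0.0]
wrist_force: [3.0, -1.6, -17.1]
opening: 0.0453
finger_force: 40.0
```

Request:
{"name": "step_arm", "arguments": {"series": "4 0 0 0.6 0 0 0; 4 0 0 1.2 0 0 0; 4 0 0 1.8 0 0 0; 4 0 0 2.5 0 0 0; 4 0 0 3.2 0 0 0; 4 0 0 4 0 0 0; 4 0 0 4.8 0 0 0; 4 0 0 5.6 0 0 0; 4 0 0 6.4 0 0 0; 4 0 0 7.2 0 0 0"}}

```text
time_s: 5.15
tcp_pos: [0.4896, -0.1234, 0.1355]
tool_rot: [0.0, 0.822, 0.57, 0.0]
wrist_force: [-0.3, 0.1, -0.1]
opening: 0.0453
finger_force: 40.0
```

Request:
{"name": "step_arm", "arguments": {"series": "4 0 0 1.5 0 0 0; 4 0 0 3 0 0 0; 4 0 0 3 0 0 0; 4 0 0 3 0 0 0; 4 0 0 3 0 0 0; 4 0 0 3 0 0 0; 4 0 0 3 0 0 0; 4 0 0 3 0 0 0; 4 0 0 3 0 0 0; 4 0 0 3 0 0 0"}}

```text
time_s: 6.4
tcp_pos: [0.4895, -0.1234, 0.1647]
tool_rot: [0.0, 0.822, 0.57, 0.0]
wrist_force: [0.2, -0.1, -0.3]
opening: 0.0449
finger_force: 40.0
```

```bash
python3 - <<'E'
from h import *
s=sense();print(s['tcp_pos'],s['opening'],s['joint_pos'][5])
a=cap('wrist','w2')[0];b=cap('scene','s2')[0][90:240,150:370]
c=np.vstack([cv2.resize(a,(440,330)),cv2.resize(b,(440,270))]);cv2.imwrite('pics/m2.png',c[:,:,::-1])
E
```

```text
[ 0.48947809 -0.12335031  0.16465281] 0.04485145143700072 0.06071602230198217
```

View pics/m2.png

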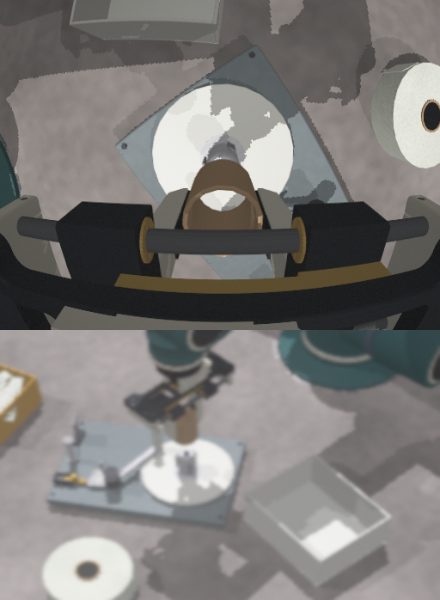

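Request:
{"name": "step_arm", "arguments": {"series": "4 0.4 5 0 0 0 0; 4 0.8 10.5 0 0 0 0; 4 1.2 16 0 0 0 0; 4 1.6 21 0 0 0 0; 4 1.9 24.5 0 0 0 0; 4 1.9 25.8 -1 0 0 0; 4 1.9 25.8 -4 0 0 0; 4 1.9 25.8 -7 0 0 0; 4 1.9 25.8 -9.5 0 0 0; 4 1.9 25.8 -10.5 0 0 0"}}

```text
time_s: 7.75
tcp_pos: [0.5077, 0.1338, 0.0578]
tool_rot: [-0.0, 0.822, 0.57, -0.001]
wrist_force: [0.4, 0.4, -0.4]
opening: 0.0452
finger_force: 40.0
```

Request:
{"name": "step_arm", "arguments": {"series": "4 0 0 -0.5 0 0 0; 4 0 0 -0.5 0 0 0; 6 0 0 -0.5 0 0 0; 6 0 0 -0.5 0 0 0; 6 0 0 -0.5 0 0 0; 6 0 0 -0.5 0 0 0; 6 0 0 1 0 0 0; 6 0 0 4 0 0 0; 6 0 0 8 0 0 0; 6 0 0 14 0 0 0"}}

```text
time_s: 9.0
tcp_pos: [0.5078, 0.1345, 0.201]
tool_rot: [-0.0, 0.822, 0.57, -0.001]
wrist_force: [0.8, 0.3, 0.4]
opening: 0.0599
finger_force: 0.0
```

```bash
python3 - <<'E'
from h import *
s=sense();print(s['tcp_pos'],s['tool_rot'],s['opening'],s['joint_pos'])
a=cap('wrist','w3')[0];b=cap('scene','s3')[0][90:240,150:370]
c=np.vstack([cv2.resize(a,(440,330)),cv2.resize(b,(440,270))]);cv2.imwrite('pics/m3.png',c[:,:,::-1])
E
```

```text
[0.50775562 0.13449071 0.20095969] [-3.14783265e-04  8.21743598e-01  5.69856811e-01 -7.59016090e-04] 0.05990216400078287 [ 2.10363666e-01 -2.07703903e-01  1.78285966e+00 -4.65456240e-06
  1.56808029e+00  5.68496353e-01]
```

View pics/m3.png

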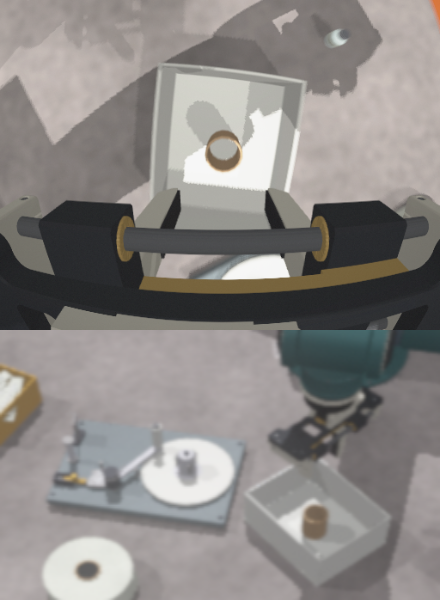

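Request:
{"name": "step_arm", "arguments": {"series": "4 -0.5 -4 0 0 0 1; 2 -1 -9 0 0 0 2; 0.8 -1.5 -14 0 0 0 3; 0.8 -2 -19 0 0 0 4; 0.8 -2.6 -24 0 0 0 4.4; 0.8 -3.2 -28 0 0 0 4.4; 0.8 -3.6 -29.8 0 0 0 4.4; 0.8 -3.6 -29.8 -2 0 0 4.4; 0.8 -3.6 -29.8 -4 0 0 4.4; 0.8 -3.6 -29.8 -4 0 0 4.4"}}

```text
time_s: 10.35
tcp_pos: [0.4718, -0.162, 0.1572]
tool_rot: [-0.002, 0.799, 0.602, -0.001]
wrist_force: [0.7, 0.6, 1.3]
opening: 0.0084
finger_force: 0.0
```

```bash
python3 - <<'E'
from h import *
s=sense();print(s['tcp_pos'],s['tool_rot'],s['opening'],s['joint_pos'])
a=cap('wrist','w4')[0];cv2.imwrite('pics/m4.png',cv2.resize(a,(800,600))[:,:,::-1])
E
```

```text
[ 0.47182052 -0.16199746  0.15715667] [-0.00153461  0.79883661  0.60154552 -0.00084105] 0.008418787882144903 [-3.81962766e-01 -2.50750169e-01  1.88963129e+00  1.47429727e-04
  1.50620838e+00 -1.02047330e-01]
```

View pics/m4.png

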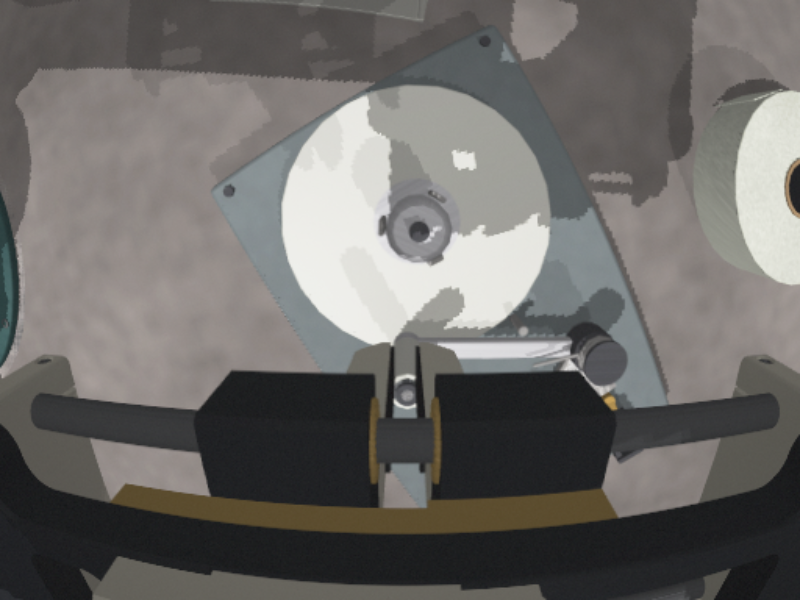

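Request:
{"name": "step_arm", "arguments": {"series": "0.8 0 0 -1.5 0 0 0; 0.8 0 0 -3 0 0 0; 0.8 0 0 -4.5 0 0 0; 0.8 0 0 -6 0 0 0; 0.8 0 0 -7.5 0 0 0; 0.8 0 0 -8.5 0 0 0; 0.8 0 0 -8.9 0 0 0; 0.8 0 0 -8.9 0 0 0; 0.8 0 0 -8.9 0 0 0; 0.8 0 0 -8.9 0 0 0"}}

```text
time_s: 11.65
tcp_pos: [0.4727, -0.1634, 0.0711]
tool_rot: [0.0, 0.799, 0.601, 0.0]
wrist_force: [-0.5, 0.3, -0.3]
opening: 0.0077
finger_force: 0.0
```

Request:
{"name": "step_arm", "arguments": {"series": "0.8 -0.1 -0.8 0 0 0 0; 0.8 -0.1 -1.2 0 0 0 0; 0.8 -0.2 -1.7 0 0 0 1; 0.8 -0.4 -2.2 0 0 0 3.5; 0.8 -0.6 -2.7 0 0 0 6; 0.8 -0.8 -3.3 0 0 0 9; 0.8 -0.9 -3.8 0 0 0 11.5; 0.8 -1 -4.4 0 0 0 14.5; 0.8 -1.1 -5 0 0 0 17; 0.8 -1.1 -5 0 0 0 17"}}

```text
time_s: 12.9
tcp_pos: [0.4613, -0.2134, 0.0706]
tool_rot: [-0.0, 0.702, 0.712, 0.0]
wrist_force: [-1.7, 4.8, 2.5]
opening: 0.0082
finger_force: 2.6
```

```bash
python3 - <<'E'
from h import *
s=sense();print(s['tcp_pos'],s['tool_rot'],s['opening'],s['wrist_force'],s['joint_pos'])
a=cap('wrist','w5')[0];b=cap('scene','s5')[0][90:240,150:370]
c=np.vstack([cv2.resize(a,(440,330)),cv2.resize(b,(440,270))]);cv2.imwrite('pics/m5.png',c[:,:,::-1])
E
```

```text
[ 0.46129621 -0.21344356  0.0706322 ] [-3.64075977e-04  7.01694807e-01  7.12477534e-01  1.67810982e-04] 0.008191549997208053 [-1.66035006  4.83504554  2.48545503] [-4.83874995e-01 -1.72205519e-01  1.96761052e+00  5.45803408e-04
  1.34678739e+00 -4.99245628e-01]
```

View pics/m5.png

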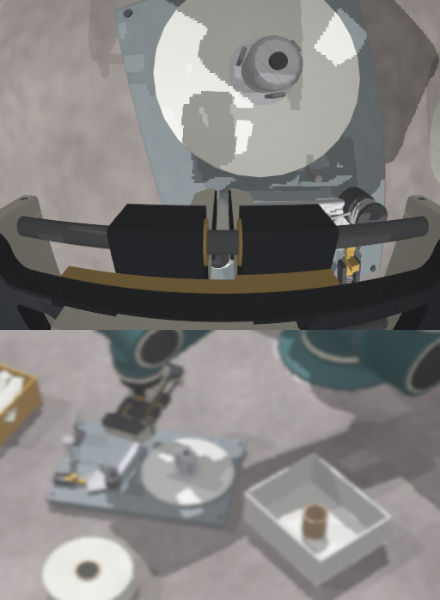

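Request:
{"name": "step_arm", "arguments": {"series": "0.8 -0.1 -0.5 0 0 0 3; 0.8 -0.15 -1 0 0 0 6; 0.8 -0.1 -1.7 0 0 0 9; 0.8 -0.05 -2.3 0 0 0 12; 0.8 0 -2.9 0 0 0 15; 0.8 0.1 -3.6 0 0 0 18; 0.8 0.25 -4.3 0 0 0 21; 0.8 0.4 -5 0 0 0 24; 0.8 0.6 -5.6 0 0 0 27; 0.8 0.8 -6.1 0 0 0 30"}}

```text
time_s: 14.25
tcp_pos: [0.469, -0.2742, 0.0706]
tool_rot: [-0.001, 0.493, 0.87, -0.0]
wrist_force: [-5.8, 4.9, 3.9]
opening: 0.008
finger_force: 4.0
```

```bash
python3 - <<'E'
from h import *
a,d=cap('wrist','w6');b=cap('scene','s6')[0][90:240,150:370]
s=sense();print(s['tcp_pos'],s['tool_rot'],s['opening'],s['wrist_force'],s['joint_pos'])
c=np.vstack([cv2.resize(a,(440,330)),cv2.resize(b,(440,270))]);cv2.imwrite('pics/m6.png',c[:,:,::-1])
E
```

```text
[ 0.46904557 -0.27437985  0.07054342] [-7.98969301e-04  4.93076021e-01  8.69985859e-01 -6.32883762e-05] 0.00798378405763654 [-6.01468238  5.5156001   4.76753735] [-5.76117763e-01 -9.02134604e-02  1.89418846e+00 -2.29070135e-04
  1.33920502e+00 -1.11561710e+00]
```

View pics/m6.png

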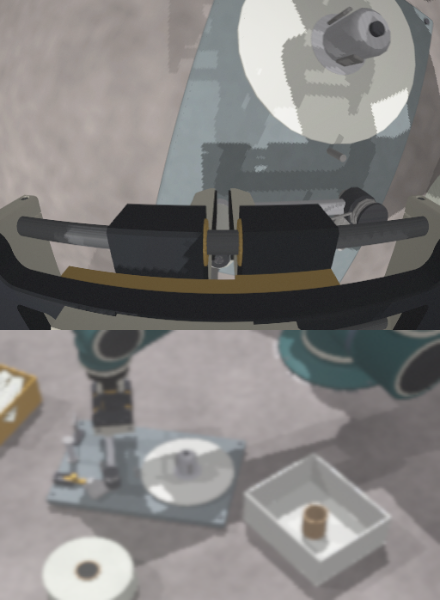

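Request:
{"name": "step_arm", "arguments": {"series": "0.8 0 0 0 0 0 0; 0.8 0 0 0 0 0 0; 0.8 0 0 0 0 0 0; 0.8 0 0 0 0 0 0; 0.8 0 0 0 0 0 0; 0.8 0 0 0 0 0 0; 0.8 0 0 0 0 0 0; 0.8 0 0 0 0 0 0; 0.8 0 0 0 0 0 0; 0.8 0 0 0 0 0 0"}}

```text
time_s: 15.6
tcp_pos: [0.4689, -0.274, 0.0706]
tool_rot: [-0.001, 0.494, 0.87, -0.0]
wrist_force: [-6.2, 4.8, 4.6]
opening: 0.0079
finger_force: 4.0
```

```bash
python3 -c "
from bench import order
print(order.job_done())"
```

```text
the job is handed in; nothing more can be done
None
```

The empty core is in the waste bin. The tension arm is held back at about 0.82 rad, past its click and home behind the tooth. I handed the job in at 15.6 s with the gripper still pushing, and the roll, vial, carton and bottle were not touched. The 0.82 rad comes from the gripper position and an 8 N push, not a direct reading, and no verdict was returned.

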